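# Lock the cool box's gate latch

## Robot

A 6-joint arm with a two-finger parallel gripper is mounted at the origin on the work surface. World frame = base frame: x ahead of the robot, y to its left, z up, the work surface at z = 0. Lengths are in mm, angles in rad, forces in N, time in s.
With the tool pointing down it reaches from about 350 to 775 mm from the base axis. Payload 7.3 kg.
Tool frame: the origin (TCP) lies midway between the tips of the shut fingers; the grasp point (between the pads) lies 19 mm behind it; x points along the fingers, y is the direction in which the jaws open and shut, and the axes are right-handed (so a half turn about x gives the same grasp; the last joint's range is limited). The gripper opens to 92 mm and grips with 3 to 60 N. Pads are 19 mm wide; open, the fingers measure 130 mm over their backs; the gripper's body (75 mm by 190 mm) begins 47 mm behind the grasp point.
Start: joints at [1.172, 0.342, 1.524, -0, 1.275, -0.146], TCP at [131.295, 508.337, 226.741] pointing down, gripper open.
Joint ranges: [-2.53, 2.53], [-0.77, 2.02], [0.04, 2.7], [-1, 4.14], [0.28, 2.66], [-3.11, 3.11]. Speed limits (rad/s): [2.57, 2.57, 3.14, 3.14, 3.14, 3.14].

## Interface

Orientations are given as [roll, pitch, yaw] about the fixed x, y, z axes, in that order (R = Rz(yaw) Ry(pitch) Rx(roll)).
In Python, from plant import get_obs, capture, close_job gives the robot as it stands. The module is installed in compiled form; this text tells all that it offers.
- The arm moves only by the tool send_rows, never from a script. Its argument "moves" is a list of rows, each a list of 4 numbers: the shift along the tool's x, y, z in mm, then the turn about the tool's x in degrees. In form: [[tx, ty, tz, yaw], ...]. A call has 1 to 8 rows; each row shifts and turns the commanded pose from where the row before left it, along the tool's axes as they then stand; what a row does not reach is not made up. A row lasts 1/8 s, in which the tool goes at most 62.5 mm and 10.7 degrees, less where a joint would pass 70% of its speed; a pose out of reach is approached as far as the arm can. A call with a gripper value outside its range is refused whole. "hand" is the opening, from 0 (shut) to 1 (fully open), set as the call begins (left out, the last holds). The fingers move at their own pace and stop on an object; the grip force is fixed at half the most. Time passes only in rows, so rows that do not move let the fingers close. It gives the time, the measured TCP pose, the force and the opening at its end, in the units of the state.
- get_obs(): the state, without advancing time (a new reading comes with each control period).
- capture(name): name is "side" or "top"; returns a dict with "image" (400x640x3 uint8, red, green, blue), "K" (3x3 intrinsics, pixels), "dist" ([k1, k2, p1, p2, k3] as OpenCV has them; the pictures are not rectified), "position" and "attitude" of the camera in the world. Camera axes: x right, y down, z forward; pixel columns grow to the right and rows downward; lengths in mm; the calibration is good to about 2 mm. A picture is of the moment at which its call begins. There is no depth.
- close_job(): hands the job in, once; it reports no verdict.
The state is a dict: "time": time; "joint_positions": joint angles; "dq": joint speeds; "tau": joint torques, N m; "tool_pos": TCP position; "tcp_rot": TCP orientation; "contact_force": force on the tool from outside, world axes, zero at the start; "moment": the same for the moment, N m; "grip_width": finger opening in mm.
Only numpy, scipy, OpenCV 4.12 (cv2) and the standard library are available. Lean on these libraries where they do the work, as an engineer would, in place of code of your own. Each camera call takes 0.05 s, during which the arm holds its last target. There are 200 camera calls.

## Task

Lock the blue cool box: push the orange knob on its lid along the slot in the steel plate, away from the hinge side, up to the corner, then push it sideways round the corner until it is fully home at the end of the short leg. Only slide the knob, do not pull it up. Leave the white box's latch as it is and do not disturb the vials and other things standing about.

Things in the scene. Friction and masses are not known exactly. Their poses are not given: they have to be found in the camera images.
- blue_box: To be locked: insulated cool box with a blue lid, fixed to the table, 240 (its x) x 190 (its y) x 130 mm high; origin at the centre of its underside, z up, its x axis points from the hinge side near the robot to the latch keeper on the far side (steel bridge at x 88..108, y -23..23, top 144 mm). A vial stands on the lid near x -85, y 68 mm
- blue_open (a point): near, open end of the L-shaped slot in the blue box's steel gate plate: where the knob's axis stands at blue_bolt 0, on the plate's top face (142 mm above the table). In the box frame x -35, y 0 mm. The plate covers x -60..60, y -31..56 mm and is otherwise bare
- blue_corner (a point): the slot's corner, same height: the far end of the long leg, 60 mm from the open end along the box's +x (box frame x 25, y 0 mm)
- blue_home (a point): closed end of the slot's short leg, same height: 24 mm sideways from the corner along the box's +y (box frame x 25, y 24 mm); the knob's axis must end here
- blue_knob (a point): centre of the blue box's orange knob: upright cylinder, 22 mm diameter, 38 mm tall, this point half-way up it (its underside is about 2 mm above the gate plate, its top 182 mm above the table)
- blue_bolt (a joint): how far the blue box's knob and bolt have been pushed along the long leg (m): 0 at the near, open end, 0.060 at the corner; starts between 0 and 0.020; slides with about 2 N friction, no spring, stays where left
- blue_cross (a joint): how far the blue box's knob has been pushed sideways into the short leg (m): 0 in the long leg, 0.024 fully home; can only grow when blue_bolt is above about 0.0565; about 2 N friction, no spring, stays where left
- blue_lift (a joint): how far the blue box's knob has been pulled up (m): 0 when down; a spring holds it down with 5 N at first, rising 0.4 N per mm; it must stay down
- white_box: To be left alone, with the same latch: insulated cool box with a white lid, fixed to the table, 240 (its x) x 190 (its y) x 130 mm high; origin at the centre of its underside, z up, its x axis points from the hinge side near the robot to the latch keeper on the far side (steel bridge at x 88..108, y -23..23, top 144 mm). A vial stands on the lid near x -85, y 68 mm
- white_knob (a point): centre of the white box's orange knob, the same as the blue one's
- vial_a: loose glass vial standing on the blue box's lid, 24 mm diameter, 49 mm tall; origin at the centre of its underside
- vial_b: loose glass vial standing on the white box's lid, same size
- vial_c: loose glass vial on the table at the left, same size
- sanitiser: loose clear bottle with blue cap on the table at the left, 60 mm diameter, 150 mm tall; origin at its underside
- carton: loose white carton with a blue band on the table at the right, 70 x 110 x 50 mm; origin at its underside
- cup: loose white plastic cup on the table at the right, 70 mm diameter, 80 mm tall; origin at its underside

How it is judged:
By the outcome, as a careful person would: the job done as asked, in the order asked, and still so for the second after the job is handed in, with the robot touching nothing.
It also fails if it takes over 42 s, if anything falls off the work surface, if the arm or the gripper's body presses on something with over 40 N, if the wrist force passes 120 N, or if a joint passes its speed limit or range.

## Working session

There is one attempt and no reset: what is moved stays moved. The work goes in short steps, Python scripts to look and compute and a tool call to move; the robot and the scene stay as the last step left them, time stands still between calls to the robot, and variables do not carry over. Pictures are saved under pics/ and viewed, about 8 in all and at most 12, crops included, and the job is handed in when it is done.

Besides the shell and the picture viewer there is one more tool, called after "Call:" as a command line: name --pt "numbers of a row" for each row, then --argument value for the rest. send_rows: Moves the arm, as the interface text tells. Its arguments: {"type":"object","properties":{"moves":{"type":"array","items":{"type":"array","items":{"type":"number"}}},"hand":{"type":"number"}},"required":["moves"]}

```bash
mkdir -p pics
python3 - <<'E'
from plant import *
import cv2
o=get_obs();print(o)
for n in("side","top"):
    c=capture(n);cv2.imwrite(f"pics/{n}0.png",c["image"][:,:,::-1]);print(n,c["K"],c["dist"],c["position"],c["attitude"])
E
```

```text
{'time': 0.0, 'joint_positions': array([ 1.17197776e+00,  3.42739627e-01,  1.52501277e+00, -1.85316767e-05,
        1.27539029e+00, -1.46036453e-01]), 'dq': array([-0.00035446, -0.00073648,  0.00069242,  0.00041323, -0.00088201,
       -0.00182225]), 'tau': array([ 1.33465786e-03, -4.31230474e+01, -2.44220960e+01,  7.18296412e-02,
        5.59654017e-02, -1.43762286e-04]), 'tool_pos': array([131.14581613, 507.939019  , 226.03767094]), 'tcp_rot': array([-1.70540084,  1.5692462 , -1.95817754]), 'contact_force': array([ 1.15514393, -0.04821762,  0.02369581]), 'moment': array([ 0.01719341, -0.03053244, -0.00179506]), 'grip_width': 91.99039002639506}
side [[380.05693093   0.         318.72843423]
 [  0.         380.05693093 197.14537377]
 [  0.           0.           1.        ]] [-0.00666236  0.          0.          0.          0.        ] [175.09775336 823.19821372 752.02830583] [-2.20655975  0.00548083 -2.78685551]
top [[371.65482281   0.         322.19309492]
 [  0.         371.65482281 193.21766542]
 [  0.           0.           1.        ]] [-0.0832107  0.         0.         0.         0.       ] [ 411.07856224  -18.24879467 1184.00261096] [-3.05804452  0.00384539 -1.55755139]
```

View pics/top0.png

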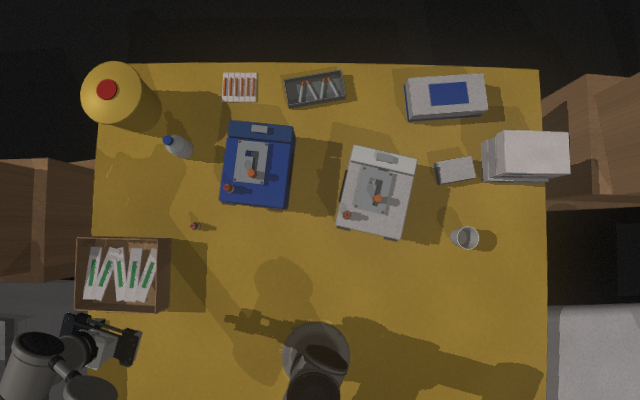

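View pics/side0.png

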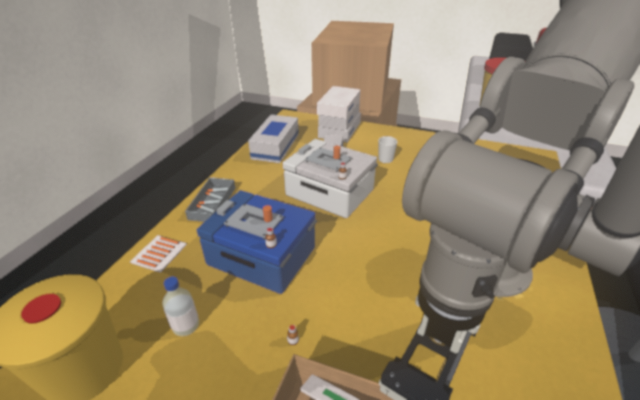

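Top view: blue box around (257,165), its knob at (252,173), vial_a at (228,188). White box at (377,193). The side view agrees. Next I'll measure.

```bash
cat > h.py <<'E'
import numpy as np, cv2
from scipy.spatial.transform import Rotation as R
from plant import *
def ray(c,uv):
    p=cv2.undistortPoints(np.array([[uv]],float),c["K"],c["dist"])[0,0]
    d=R.from_euler("xyz",c["attitude"]).as_matrix()@np.array([p[0],p[1],1.]);return np.array(c["position"]),d
def onz(c,uv,z):
    o,d=ray(c,uv);return (o+d*(z-o[2])/d[2])
def tri(r1,r2):
    A=np.c_[r1[1],-r2[1]];t=np.linalg.lstsq(A,r2[0]-r1[0],rcond=None)[0]
    a=r1[0]+t[0]*r1[1];b=r2[0]+t[1]*r2[1];return (a+b)/2,np.linalg.norm(a-b)
def blobs(c,lo,hi,roi,mina=8):
    x0,y0,x1,y1=roi;h=cv2.cvtColor(c["image"][y0:y1,x0:x1],cv2.COLOR_RGB2HSV)
    m=cv2.inRange(h,lo,hi);n,_,s,ce=cv2.connectedComponentsWithStats(m)
    return m,[(s[i].tolist(),(ce[i]+[x0,y0]).round(1).tolist()) for i in range(1,n) if s[i,4]>=mina]
def proj(c,P):
    r=R.from_euler("xyz",c["attitude"]).as_matrix().T
    return cv2.projectPoints(np.array(P,float).reshape(-1,3),cv2.Rodrigues(r)[0],-r@np.array(c["position"]),c["K"],c["dist"])[0][:,0]
E
python3 - <<'E'
from h import *
t=capture("top");s=capture("side")
OR=((3,150,120),(14,255,255))
_,bt=blobs(t,*OR,(215,115,300,215));_,bs=blobs(s,*OR,(195,190,320,290))
print("orange top",bt);print("orange side",bs)
m,b=blobs(t,(105,120,40),(130,255,255),(210,115,305,215),100);print(b)
cs,_=cv2.findContours(m,cv2.RETR_EXTERNAL,2);k=max(cs,key=cv2.contourArea)
print("minrect",cv2.minAreaRect(k)); print((cv2.approxPolyDP(k,4,True)[:,0]+[210,115]).tolist())
a=cv2.resize(t["image"][115:215,210:305,::-1],None,fx=6,fy=6,interpolation=cv2.INTER_CUBIC)
cv2.imwrite("pics/crop.png",a)
E
```

```text
orange top [([32, 54, 7, 7, 37], [250.4, 172.2])]
orange side [([69, 17, 6, 13, 59], [266.8, 212.9])]
[([18, 6, 64, 21, 715], [259.5, 131.5]), ([10, 23, 71, 70, 2645], [258.3, 176.4])]
minrect ((44.774391174316406, 57.030494689941406), (64.93374633789062, 64.60245513916016), 6.34019136428833)
[[228, 138], [220, 199], [282, 207], [290, 144]]
```

View pics/crop.png

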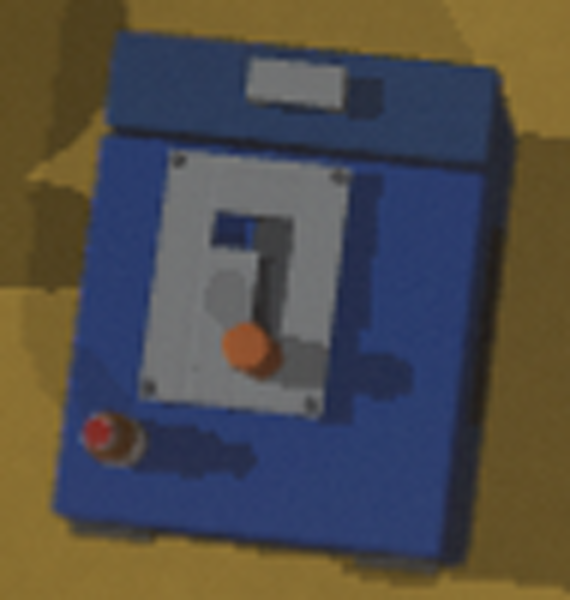

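The crop (6x, offset 210,115) shows gate plate corners at (168,150), (352,172), (326,416), (141,396). The slot's short leg goes left (+y) at the far end, around (230,230). The orange knob top is at (246,347) and the vial is at (110,435).

Run:
```python
from h import *
t=capture("top");s=capture("side")
f=lambda p:((np.array(p)+.5)/6-.5+[210,115])
W=[];B=[]
for p,b,z in[((168,150),(60,56),142),((352,172),(60,-31),142),((326,416),(-60,-31),142),((141,396),(-60,56),142),
  ((118,32),(120,95),130),((499,68),(120,-95),130),((52,515),(-120,95),130),((442,557),(-120,-95),130)]:
    W.append(onz(t,f(p),z)[:2]);B.append(b)
W=np.array(W);B=np.array(B,float)
wc,bc=W.mean(0),B.mean(0);Bc=B-bc;Wc=W-wc
yaw=np.arctan2((Bc[:,0]*Wc[:,1]-Bc[:,1]*Wc[:,0]).sum(),(Bc*Wc).sum())
M=np.array([[np.cos(yaw),-np.sin(yaw)],[np.sin(yaw),np.cos(yaw)]]);o=wc-M@bc
print("yaw",yaw,"origin",o);print((W-B@M.T-o).round(1))
k1=onz(t,f((246,345)),182);k2,e=tri(ray(t,f((251,352))),ray(s,(266.8,212.9)))
print("knob top",k1,"tri",k2,e)
for k in(k1,k2):print("box",M.T@(k[:2]-o))
print("corner",o+M@[25,0],"home",o+M@[25,24],"vial",o+M@[-85,68], onz(t,f((97,432)),179))
print(get_obs()["tool_pos"],R.from_euler("xyz",get_obs()["tcp_rot"]).as_matrix().round(3), get_obs()['time'])
```

```text
yaw -0.09191739074128705 origin [584.35277514 179.34021391]
[[ 0.3  2. ]
 [-1.7 -0.1]
 [ 0.8 -2. ]
 [ 1.2 -0.3]
 [-1.9 -1.5]
 [-1.1  1.2]
 [ 1.2 -0.7]
 [ 1.2  1.3]]
knob top [550.29425412 182.9456423  182.        ] tri [550.34229433 184.18807919 165.93957916] 2.2433575075603924
box [-34.24568047   0.46404435]
box [-34.31188388   1.70564589]
corner [609.2472394  177.04551357] home [611.45015172 200.94419925] vial [505.9531816  254.85513781] [509.98634699 250.82206096 179.        ]
[131.24270679 508.21634559 226.50263985] [[-0.     0.25   0.968]
 [-0.     0.968 -0.25 ]
 [-1.    -0.    -0.   ]] 0.3
```

Knob at box frame (-34.3, ~1), so the bolt is near 0, and the box yaw is -0.092 rad. I'll push with shut fingers: turn to align the tool z/y axes with the box x/y axes, then move to a point behind the knob at height.

Call:
send_rows --hand 0 --pt "0 0 0 -9.2" --pt "0 -20 28 0" --pt "0 -24 34 0" --pt "0 -24 34 0" --pt "0 -24 34 0" --pt "0 -24 34 0" --pt "0 -24 34 0" --pt "0 -24 34 0"

```text
time: 1.3
tool_pos: [348.1, 322.7, 226.8]
tcp_rot: [1.011, 1.57, 0.919]
contact_force: [1.4, 0.0, 0.6]
grip_width: 16.3
```

Call:
send_rows --pt "0 -24 34 0" --pt "0 -24 34 0" --pt "0 -24 34 0" --pt "0 -24 34 0" --pt "0 -20 28 0" --pt "0 -6 15 0" --pt "0 0 0 0" --pt "0 0 0 0"

```text
time: 2.3
tool_pos: [513.3, 186.6, 226.7]
tcp_rot: [2.744, 1.57, 2.653]
contact_force: [-0.1, -0.3, -0.8]
grip_width: 0.1
```

```bash
cat >> h.py <<'E'
O=np.array([584.35,179.34]);YAW=-.0919
MB=np.array([[np.cos(YAW),-np.sin(YAW)],[np.sin(YAW),np.cos(YAW)]])
def st():
    o=get_obs();r=R.from_euler("xyz",o["tcp_rot"]).as_matrix()
    print("t",o["time"],"box",(MB.T@(o["tool_pos"][:2]-O)).round(1),"z",o["tool_pos"][2].round(1),"tool z yaw",np.arctan2(r[1,2],r[0,2]).round(4),"x",r[:,0].round(4),"F",o["contact_force"].round(1),"w",o["grip_width"].round(1))
E
python3 - <<'E'
from h import *
st()
t=capture("top");cv2.imwrite("pics/t2.png",cv2.resize(t["image"][100:260,190:350,::-1],None,fx=4,fy=4,interpolation=cv2.INTER_CUBIC)[:600])
E
```

```text
Traceback (most recent call last):
  File "h.py", line 23, in st
    print("t",o["time"],"box",(MB.T@(o["tool_pos"][:2]-O)).round(1),"z",o["tool_pos"][2].round(1),"tool z yaw",np.arctan2(r[1,2],r[0,2]).round(4),"x",r[:,0].round(4),"F",o["contact_force"].round(1),"w",o["grip_width"].round(1))
                                                                                                                                                                                                          ^^^^^^^^^^^^^^^^^^^^^
AttributeError: 'float' object has no attribute 'round'
```

```bash
sed -i 's/o\["grip_width"\].round(1)/o["grip_width"]/' h.py
python3 - <<'E'
from h import *
st()
t=capture("side");cv2.imwrite("pics/t2.png",cv2.resize(t["image"][150:300,170:350,::-1],None,fx=4,fy=4,interpolation=cv2.INTER_CUBIC))
E
```

```text
t 2.3 box [-71.4   0.7] z 226.7 tool z yaw -0.0912 x [-7.e-04  4.e-04 -1.e+00] F [-0.1 -0.3 -0.8] w 0.1413002706079428
```

View pics/t2.png

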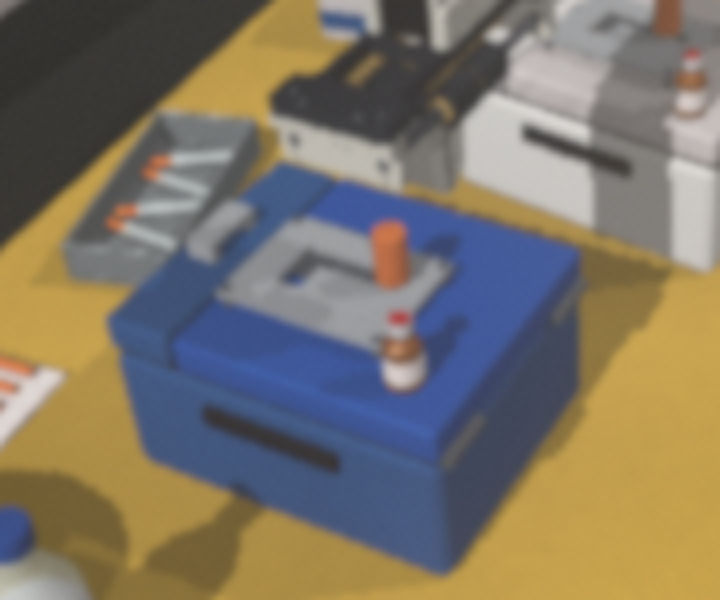

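The close-up does not show the fingers where the pose says they should be. I'll check that against the calibration in the full view.

Run:
```python
from h import *
o=get_obs();p=o["tool_pos"];print(p,o["joint_positions"].round(3))
a=[]
for n in("side","top"):
    c=capture(n);im=c["image"][:,:,::-1].copy()
    for q,col in((p,(0,255,0)),(p+[0,0,66],(255,0,255))):
        u=proj(c,q)[0];print(n,u.round(0));cv2.circle(im,tuple(int(v) for v in u),3,col,1)
    a.append(im[:, :460] if n=="side" else im[60:,120:])
b=np.zeros((400,980,3),np.uint8);b[:,:460]=a[0];b[:340,460:]=a[1]
cv2.imwrite("pics/t3.png",cv2.resize(b,(800,326)))
```

```text
[513.29169028 186.65266658 226.79727423] [ 0.208  0.381  1.465  0.     1.296 -1.272]
side [279. 197.]
side [277. 173.]
top [245. 184.]
top [240. 181.]
```

View pics/t3.png

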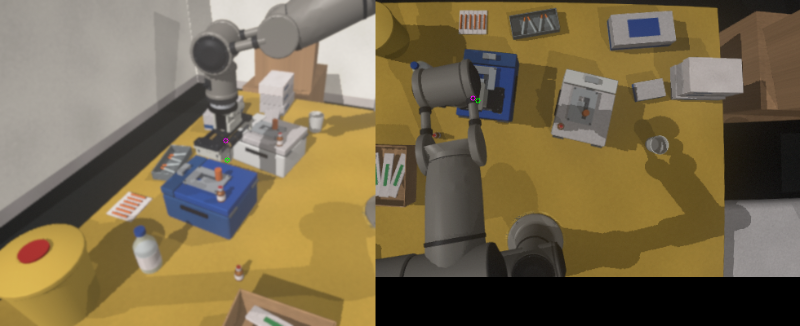

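The projected TCP falls at the right end of the gripper in the picture. I'll zoom in with the tool axes drawn to settle it.

Run:
```python
from h import *
o=get_obs();p=o["tool_pos"];r=R.from_euler("xyz",o["tcp_rot"]).as_matrix()
c=capture("side");im=cv2.resize(c["image"][80:240,200:360,::-1],None,fx=3.7,fy=3.7,interpolation=cv2.INTER_CUBIC)
f=lambda q:tuple(int(v) for v in (proj(c,q)[0]-[200,80]+.5)*3.7)
for v,col in((-66*r[:,0],(255,0,255)),(60*r[:,1],(0,255,0)),(60*r[:,2],(0,0,255))):cv2.line(im,f(p),f(p+v),col,1)
cv2.imwrite("pics/t4.png",im)
```

```text
(no output)
```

View pics/t4.png

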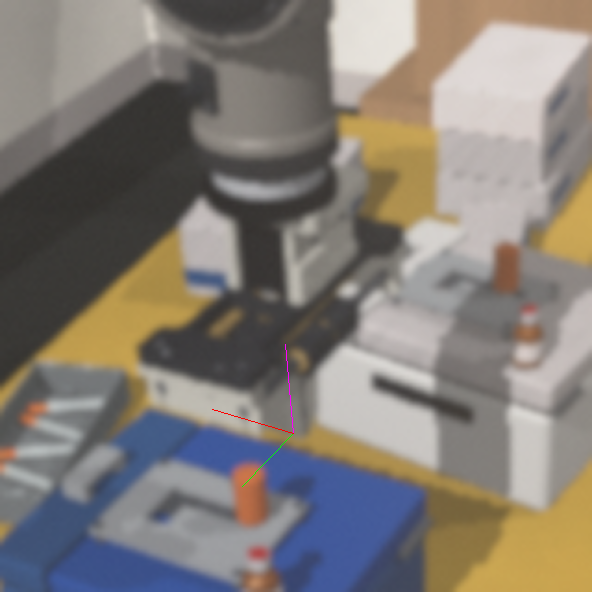

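Axes and gripper agree: the fingers end at the TCP mark, and the 190 mm body runs along tool y. I'll lower the fingers behind the knob to z≈154, then push.

Call:
send_rows --pt "14 0 0 0" --pt "18 0 0 0" --pt "18 0 0 0" --pt "14 0 0 0" --pt "9 0 0 0" --pt "0 0 0 0" --pt "0 0 4 0" --pt "0 0 4 0"

```text
time: 3.5
tool_pos: [522.9, 185.0, 154.4]
tcp_rot: [0.322, 1.569, 0.23]
contact_force: [-0.6, 0.1, -0.6]
grip_width: 0.3
```

Call:
send_rows --pt "0 0 4 0" --pt "0 0 4 0" --pt "0 0 4 0" --pt "0 0 4 0" --pt "0 0 4 0" --pt "0 0 4 0"

```text
time: 4.25
tool_pos: [546.3, 182.7, 153.8]
tcp_rot: [1.642, 1.571, 1.55]
contact_force: [-2.3, 0.2, 2.4]
grip_width: 0.7
```

Run:
```python
from h import *
st()
```

```text
t 4.25 box [-38.2  -0.1] z 153.8 tool z yaw -0.0922 x [ 0.e+00  1.e-04 -1.e+00] F [-2.3  0.2  2.4] w 0.651926942815352
```

Force is about 2 N, so the knob is sliding as expected. I'll continue.

Call:
send_rows --pt "0 0 5 0" --pt "0 0 5 0" --pt "0 0 5 0" --pt "0 0 5 0" --pt "0 0 5 0" --pt "0 0 5 0" --pt "0 0 4 0" --pt "0 0 0 0"

```text
time: 5.25
tool_pos: [580.5, 179.5, 153.6]
tcp_rot: [0.161, 1.57, 0.068]
contact_force: [0.5, -0.3, -0.3]
grip_width: 0.4
```

Call:
send_rows --pt "0 0 2 0" --pt "0 0 2 0" --pt "0 0 1 0" --pt "0 0 0 0"

```text
time: 5.75
tool_pos: [584.9, 179.1, 153.6]
tcp_rot: [3.05, 1.571, 2.957]
contact_force: [-1.0, -0.3, -0.0]
grip_width: 0.1
```

Run:
```python
from h import *
st()
s=capture("side");OR=((3,150,120),(14,255,255));print(blobs(s,*OR,(195,170,320,290))[1],proj(s,np.r_[O+MB@[25,0],163]))
```

```text
t 5.75 box [ 0.6 -0.1] z 153.6 tool z yaw -0.0922 x [-1.e-04  0.e+00 -1.e+00] F [-1.  -0.3 -0. ] w 0.09816655856776962
[] [[247.64561444 207.20978547]]
```

Call:
send_rows --pt "0 0 1 0" --pt "0 0 1 0" --pt "0 0 0 0"

```text
time: 6.18
tool_pos: [587.0, 179.0, 153.7]
tcp_rot: [1.026, 1.571, 0.934]
contact_force: [-1.7, -0.6, -0.6]
grip_width: 0.2
```

Call:
send_rows --pt "0 0 1 0" --pt "0 0 1 0" --pt "0 0 0 0"

```text
time: 6.55
tool_pos: [588.8, 178.8, 153.7]
tcp_rot: [2.963, 1.571, 2.871]
contact_force: [-2.6, -0.3, -0.4]
grip_width: 0.6
```

Call:
send_rows --pt "0 0 1 0" --pt "0 0 0 0"

```text
time: 6.8
tool_pos: [589.1, 178.8, 153.7]
tcp_rot: [-3.052, 1.569, 3.139]
contact_force: [-6.3, -1.2, 1.0]
grip_width: 0.4
```

Call:
send_rows --pt "0 0 1 0" --pt "0 0 0 0"

```text
time: 7.05
tool_pos: [589.2, 178.8, 153.6]
tcp_rot: [-3.038, 1.567, -3.13]
contact_force: [-8.6, -0.0, 3.7]
grip_width: 0.6
```

Call:
send_rows --pt "0 0 -6 0" --pt "0 0 -12 0" --pt "0 0 -12 0" --pt "-20 0 0 0" --pt "-30 0 0 0" --pt "0 -20 10 0" --pt "0 -20 20 0" --pt "0 0 0 0"

```text
time: 8.05
tool_pos: [587.7, 136.4, 202.5]
tcp_rot: [-2.42, 1.57, -2.515]
contact_force: [0.1, 0.1, -1.4]
grip_width: 0.5
```

Run:
```python
from h import *
st()
s=capture("side");OR=((3,150,120),(14,255,255));print(blobs(s,*OR,(195,170,320,290))[1],proj(s,np.r_[O+MB@[25,0],163]))
cv2.imwrite("pics/t5.png",cv2.resize(s["image"][140:290,180:340,::-1],None,fx=3.5,fy=3.5,interpolation=cv2.INTER_CUBIC))
```

```text
t 8.05 box [  7.3 -42.5] z 202.5 tool z yaw -0.0949 x [-9.e-04 -6.e-04 -1.e+00] F [ 0.1  0.1 -1.4] w 0.5456868108977692
[([49, 31, 6, 13, 61], [246.6, 206.7])] [[247.64561444 207.20978547]]
```

View pics/t5.png

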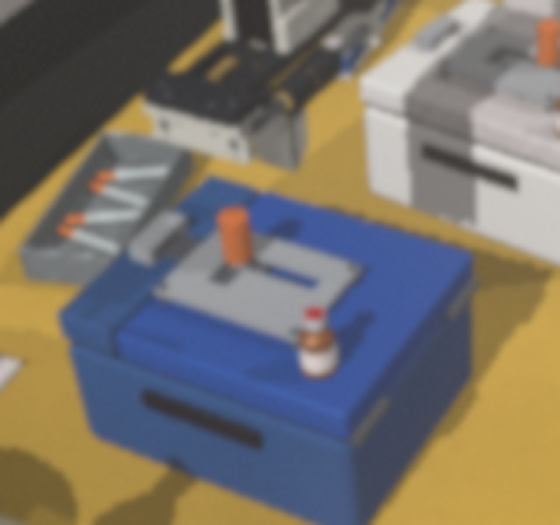

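The knob sits at the corner: pixel (246.6, 206.7) against a predicted (247.6, 207.2). I'll go down on its -y side and push sideways.

Call:
send_rows --pt "0 -3 9 0" --pt "0 -2 9 0" --pt "14 0 0 0" --pt "20 0 0 0" --pt "14 0 0 0" --pt "0 0 0 0"

```text
time: 8.85
tool_pos: [603.7, 132.2, 154.1]
tcp_rot: [-2.986, 1.568, -3.078]
contact_force: [-0.0, -0.2, -0.1]
grip_width: 0.5
```

Call:
send_rows --pt "0 4 0 0" --pt "0 4 0 0" --pt "0 4 0 0" --pt "0 4 0 0" --pt "0 0 0 0"

```text
time: 9.48
tool_pos: [606.1, 148.4, 155.8]
tcp_rot: [0.399, 1.571, 0.307]
contact_force: [-0.2, 0.4, 0.5]
grip_width: 0.4
```

Run:
```python
from h import *
st()
s=capture("side");OR=((3,150,120),(14,255,255));print(blobs(s,*OR,(195,170,320,290))[1],proj(s,np.r_[O+MB@[25,24],163]))
```

```text
t 9.475 box [ 24.5 -28.8] z 155.8 tool z yaw -0.0917 x [ 2.e-04  1.e-04 -1.e+00] F [-0.2  0.4  0.5] w 0.3945078134982424
[([50, 34, 5, 10, 44], [247.1, 208.9])] [[242.15496327 212.59862302]]
```

Call:
send_rows --pt "0 3 0 0" --pt "0 3 0 0" --pt "0 3 0 0" --pt "0 0 0 0"

```text
time: 10.02
tool_pos: [607.0, 157.3, 155.7]
tcp_rot: [0.974, 1.571, 0.882]
contact_force: [-0.3, -0.8, 0.1]
grip_width: 0.3
```

Call:
send_rows --pt "0 3 0 0" --pt "0 3 0 0" --pt "0 3 0 0" --pt "0 0 0 0"

```text
time: 10.52
tool_pos: [607.8, 166.4, 155.7]
tcp_rot: [1.128, 1.57, 1.036]
contact_force: [0.2, -1.0, -0.3]
grip_width: 0.1
```

Run:
```python
from h import *
st()
s=capture("side");OR=((3,150,120),(14,255,255));print(blobs(s,*OR,(195,170,320,290))[1])
```

```text
t 10.525 box [ 24.6 -10.7] z 155.7 tool z yaw -0.0919 x [ 2.e-04  4.e-04 -1.e+00] F [ 0.2 -1.  -0.3] w 0.07006173737263599
[([46, 38, 5, 10, 43], [243.0, 212.8])]
```

Call:
send_rows --pt "0 2 0 0" --pt "0 2 0 0" --pt "0 0 0 0"

```text
time: 10.95
tool_pos: [608.2, 170.2, 155.7]
tcp_rot: [1.238, 1.571, 1.146]
contact_force: [0.7, -1.7, -0.3]
grip_width: 0.6
```

Call:
send_rows --pt "0 1 0 0" --pt "0 1 0 0" --pt "0 0 0 0"

```text
time: 11.32
tool_pos: [608.4, 172.0, 155.7]
tcp_rot: [1.188, 1.571, 1.096]
contact_force: [0.6, -1.5, 0.8]
grip_width: 0.8
```

Call:
send_rows --pt "0 1 0 0" --pt "0 0 0 0"

```text
time: 11.58
tool_pos: [608.5, 173.0, 155.7]
tcp_rot: [1.126, 1.571, 1.034]
contact_force: [-0.3, -1.2, -0.3]
grip_width: 0.4
```

Call:
send_rows --pt "0 1 0 0" --pt "0 1 0 0" --pt "0 0 0 0"

```text
time: 11.95
tool_pos: [608.6, 173.7, 155.8]
tcp_rot: [-1.683, 1.569, -1.776]
contact_force: [-1.3, -7.4, 1.0]
grip_width: 0.3
```

Call:
send_rows --pt "0 1 0 0" --pt "0 0 0 0"

```text
time: 12.2
tool_pos: [608.6, 174.0, 155.8]
tcp_rot: [-1.724, 1.568, -1.816]
contact_force: [-1.1, -9.3, 1.7]
grip_width: 0.3
```

There is a firm stop at 9 N, as expected at home. I'll back off, rise and check.

Call:
send_rows --pt "0 -5 0 0" --pt "0 -15 0 0" --pt "0 -15 0 0" --pt "-20 0 0 0" --pt "-40 0 0 0" --pt "-40 0 0 0" --pt "0 -40 -30 0" --pt "0 0 0 0"

```text
time: 13.2
tool_pos: [570.1, 101.8, 256.2]
tcp_rot: [-2.712, 1.57, -2.807]
contact_force: [-0.8, 0.2, -0.4]
grip_width: 0.4
```

Call:
send_rows --pt "0 -45 -30 0" --pt "0 -45 -30 0" --pt "0 -40 -30 0" --pt "0 0 0 0" --pt "0 0 0 0"

```text
time: 13.82
tool_pos: [471.1, -17.1, 256.0]
tcp_rot: [0.468, 1.569, 0.375]
contact_force: [-0.2, 0.4, -0.1]
grip_width: 0.7
```

Run:
```python
from h import *
st()
s=capture("side");t=capture("top");OR=((3,150,120),(14,255,255))
for n,c in(("side",s),("top",t)):
    print(n,blobs(c,*OR,(195,110,320,290))[1],"mid",proj(c,np.r_[O+MB@[25,24],163]),"top",proj(c,np.r_[O+MB@[25,24],182]))
b=np.zeros((520,800,3),np.uint8)
for i,im in enumerate((s["image"][150:280,190:290],t["image"][100:230,210:310])):
    b[:,i*400:i*400+400]=cv2.resize(im[:,:,::-1],(400,520),interpolation=cv2.INTER_CUBIC)
cv2.imwrite("pics/t6.png",b)
```

```text
t 13.825 box [ -94.8 -206. ] z 256.0 tool z yaw -0.093 x [ 1.2e-03  5.0e-04 -1.0e+00] F [-0.2  0.4 -0.1] w 0.6927559903929502
side [([43, 96, 7, 14, 69], [241.0, 211.9])] mid [[242.15496327 212.59862302]] top [[241.18407946 206.54401385]]
top [([47, 37, 6, 7, 35], [244.4, 149.8])] mid [[246.21987464 151.30851913]] top [[244.79381877 149.95947085]]
```

View pics/t6.png

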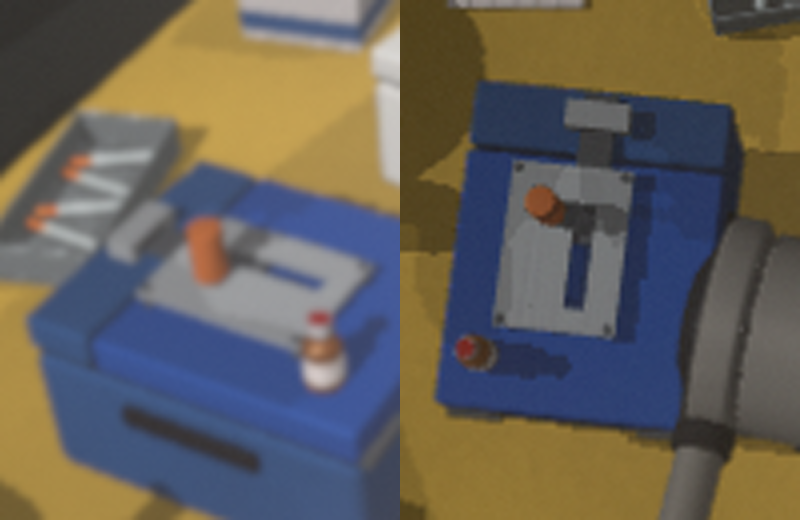

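The knob is in the short leg's end. The top view puts it at (244.4,149.8) against a predicted (244.8,150.0), and the bolt is now visible under the keeper. The vial still stands, and the arm is clear. Handing in.

```bash
python3 -c "
from plant import *
print(close_job())"
```

```text
the job is handed in; nothing more can be done
None
```

The blue box is locked and the job is handed in. With the fingers shut, I pushed the knob along the long leg until it hit the corner (about 9 N at the stop). I then pushed it sideways from its -y side until it stopped at the end of the short leg (also about 9 N). I never gripped the knob or pulled it up, and moved the arm clear at about 13.8 s of the 42 s allowed.

- **Knob position:** in the last pictures the knob is about 0.5 px from the predicted home point in the top view and about 1 px in the side view. The bolt shows under the keeper.
- **Vial on the blue lid:** it is still standing where it was.
- **Sideways stop:** it came about 3 mm further on than I had worked out from the finger thickness. The sharp force rise and the pictures still say the knob is home.
- **Not checked:** I did not measure the white box's latch or the other loose things again at the end. The robot was not sent near them at their height, and the wrist force never showed an unexpected contact.

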